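# Spring check of a tilt plate: press the bare corner to the index and ease it back

## Task

Check the return spring of the tilt plate on the bolted-down mirror stage: with the fingertips, press straight down on top of the plate's bare corner (the one opposite the pointer) until the pointer tip has risen level with the index tab on the upright scale, and hold it there for about a second without running past the tab. Then ease the plate back up under the finger, without letting it snap, until it is fully back at rest, and move clear. Nothing is to be pinched or lifted: move the plate only by that corner, leave the index tab as it is set, and leave the canister, lens tray, tweezers and screwdriver where they lie.

Things in the scene. Friction and masses are not known exactly. Their poses are not given: they have to be found in the camera images.
- stage: Aluminium tilt stage bolted to the bench. Base 140 x 140 x 12 mm, set as a diamond: diagonals (198 mm) along its own x and y. A 30 mm wide bar runs on along -y to an upright scale. Origin: on the bench under the diamond's centre; z up, x away from the robot, y to its left, turned up to 0.45 rad. Knurled wheels under the plate at corners +x, -x, -y; only a coil spring under +y: the bare corner.
- plate_top (a point): Middle of the tilt plate's top face, in the tilt axis plane, 50 mm above the bench at rest; z is the plate's upward normal. The plate is aluminium, 140 x 140 x 10 mm, a diamond like the base, 28 mm above it. A mirror cell (40 x 16 mm foot, 36 mm wide) stands on this point, its top 94 mm above the bench.
- tilt_plate (a joint): Tilt of the plate, rad: 0 is level, at rest on its stop; grows as the bare corner goes down and the pointer up; end stop at 0.23. The axis is the stage's own x, 40 mm above the bench. The spring asks about 7 N of press at bare_corner before the plate starts to move, then about 0.65 N more per mm down (about 14 N at 11 mm). Let go, it snaps back.
- bare_corner (a point): The point to press: on the plate's top face at the bare corner, on the plate's diagonal, 78 mm from the tilt axis and 21 mm in from the very corner (the plate is about 42 mm wide here, and plain). 50 mm above the bench at rest; moves with the plate; z is the plate's upward normal. Each mm it goes down lifts the pointer tip by about 2.4 mm.
- pointer_tip (a point): End of the pointer: a dark flat steel blade, 6 mm wide, on top of the plate's -y corner, sticking out along -y. The tip is 190 mm from the tilt axis, opposite the bare corner, 53 mm above the bench at rest; it rises in front of the graduated face (the stage's own +x face) of the white upright scale as the bare corner is pressed. The scale is 52 mm wide, its top 112 mm above the bench, with lines every 5 mm from the rest height up.
- index_tab: Brass index tab clamped on the scale's outer edge, to be left as set: a flat tongue 12 mm tall whose free end faces the pointer tip, a clamp block and screw behind it. Origin: mid-height of the tongue's free end, 72 to 86 mm above the bench (differs each time); z up. The pointer is at the index when its tip is level with the tongue, within the tongue's 12 mm of height.
- canister: Loose aluminium canister, 62 mm across, 108 mm tall, standing; origin under its centre. To be left alone.
- lens_tray: Loose black open tray 80 x 60 x 16 mm with three small lenses; origin under its centre. To be left alone.
- tweezers: Loose steel tweezers, 137 mm long, 9 mm high, lying along their own x; origin under the middle. To be left alone.
- screwdriver: Loose small screwdriver, 150 mm long, grey handle, lying along its own x; origin on the bench near its middle. To be left alone.

How it is judged:
On the way:
1. the bare corner is pressed from above with the fingers and the pointer tip stays level with the index tab (within 6 mm of its mid-height) for 0.7 s (z of pointer_tip in the frame of index_tab between -0.006 and 0.006 m and contact force between the fingers and stage above 2 N and horizontal distance between the grasp point and bare_corner below 0.06 m), for 0.7 s.
At the end, for the whole second after the job is handed in: The plate is back at rest on its stop (tilt under 0.01 rad, not moving), the index tab is within 3 mm of where it was set and the canister, lens tray, tweezers and screwdriver are within 15 mm of where they lay (value of joint tilt_plate below 0.01 rad and velocity of joint tilt_plate between -0.05 and 0.05 rad/s and distance of index_tab from where it was at the start of the episode below 0.003 m and distance of each of canister, lens_tray, tweezers, screwdriver from where it was at the start of the episode below 0.015 m); the robot touches nothing.
It fails at once if the pointer runs past the index tab (tip more than 9 mm above the tab's mid-height) (z of pointer_tip in the frame of index_tab above 0.009 m).
It fails at once if the plate snaps back (faster than 1.5 rad/s, about 0.12 m/s at the bare corner) (velocity of joint tilt_plate below -1.5 rad/s).
It fails at once if the plate is tipped otherwise than by pressing on top of its bare corner (lifted, pinched, or pushed elsewhere) (value of joint tilt_plate above 0.03 rad and (horizontal distance between the grasp point and bare_corner above 0.06 m or z of the grasp point in the frame of bare_corner below 0 m)).
It fails at once if the index tab is shifted (more than 3 mm) (distance of index_tab from where it was at the start of the episode above 0.003 m).
It fails at once if a bystander is disturbed or lifted (moved more than 15 mm) (distance of any of canister, lens_tray, tweezers, screwdriver from where it was at the start of the episode above 0.015 m).
It also fails if it takes over 35 s, if anything falls off the work surface, if the arm or the gripper's body presses on something with over 40 N, if the wrist force passes 120 N, or if a joint passes its speed limit or range.

## Robot

A 7-joint arm with a two-finger parallel gripper is mounted at the origin on the work surface. World frame = base frame: x ahead of the robot, y to its left, z up, the work surface at z = 0. Lengths are in m, angles in rad, forces in N, time in s.
With the tool pointing down it reaches from about 0.4 to 0.9 m from the base axis. Payload 5.6 kg.
Tool frame: the origin (TCP) lies at the very end of the fingers, on their centre line; the grasp point (between the pads) lies 19 mm behind it; z points along the fingers, y is the direction in which the jaws open and shut (so a half turn about z gives the same grasp; the last joint's range is limited). The gripper opens to 92 mm and grips with 3 to 60 N. Pads are 20 mm wide; open, the fingers measure 128 mm over their backs; the gripper's body (75 mm by 189 mm) begins 69 mm behind the grasp point.
Start: joints at [1.077, 0.468, -0.012, 1.603, 0.006, 1.071, -0.056], TCP at [0.283, -0.585, 0.215] pointing down, gripper open.
Joint ranges: [-2.53, 2.53], [-0.31, 2.02], [-1.57, 1.55], [0.28, 2.44], [-1.29, 4.43], [0.15, 1.84], [-2.92, 2.92]. Speed limits (rad/s): [2.57, 2.57, 3.14, 3.14, 3.14, 3.14, 3.14].

## Interface

Orientations are given as a unit quaternion [x, y, z, w].
In Python, from workcell import sense, grab_frame, camera_model, close_job, boxes_of, cut_out gives the robot as it stands.
- The arm moves only by the tool carry_out, never from a script. Its argument "series" is one flat list of numbers, 7 for each row, row after row: the turn, a rotation vector about the world's x, y, z in rad, then the shift along the world's x, y, z in m, then the opening, from 0 (shut) to 1 (fully open). A call has 1 to 12 rows; each row is the pose to reach, as a shift and turn from the pose commanded when the call began; what a row does not reach only later rows make up. A row lasts 1/10 s, in which the tool goes at most 50 mm and 8.59 degrees, less where a joint would pass 70% of its speed; a pose out of reach is approached as far as the arm can. A call with a gripper value outside its range is refused whole. The fingers move at their own pace and stop on an object; "newtons" is the grip in N (left out, the last holds). Time passes only in rows, so rows that repeat a pose let the fingers close. It gives the time, the measured TCP pose, the force and the opening at its end, in the units of the state.
- sense(): the state, without advancing time (a new reading comes with each control period).
- grab_frame(name): name is "scene" or "top" or "wrist"; returns the picture (480x640x3 uint8, red, green, blue); there is no depth.
- camera_model(name): a dict with "fx", "fy", "cx", "cy" (pixels), "k1" (the pictures are not rectified: a ray, as slopes to the right and down, at radius r is drawn at 1 + k1 r^2 times it, then the intrinsics apply), "R" (3x3) and "t" (3): a world point X has camera coordinates R X + t; the wrist camera has in their place "T_tool_cam" (4x4, takes a point from camera to tool coordinates, whose origin is the TCP and whose axes are the flange's). Camera axes: x right, y down, z forward; pixel columns grow to the right and rows downward; lengths in m; the calibration is good to about 2 mm. A picture is of the moment at which its call begins: read the wrist's pose just before it. camera_model takes no time and is no camera call.
- close_job(): hands the job in, once; it reports no verdict.
Trained networks look in the newest picture that a camera, given by its name, has taken for a name from the list of things; names that differ only in an ending like _2 or _b are one class to them, and where a whole thing is asked for, a point or a joint stands for the part that bears it (a point fixed in the world has none). Each returns a list of dicts, best first, with "p" (0 to 1); they miss things now and then, are a little off and sometimes report something else, mostly with a low value. They report only what shows in the picture. A call takes as long as a camera call.
- boxes_of(camera, label): "bbox" ([left, top, width, height] in pixels, round what is visible of it).
- cut_out(camera, label): "mask" (480x640 bool, what is visible of it) and "bbox" ([left, top, width, height] in pixels, round what is visible of it).
The state is a dict: "time_s": time; "joint_pos": joint angles; "joint_velocities": joint speeds; "tau": joint torques, N m; "ee_pos": TCP position; "orientation": TCP orientation; "contact_force": force on the tool from outside, world axes, zero at the start; "torque": the same for the moment, N m; "opening": finger opening in m.
Only numpy, scipy, OpenCV 4.12 (cv2) and the standard library are available. Lean on these libraries where they do the work, as an engineer would, in place of code of your own. Each camera call takes 0.05 s, during which the arm holds its last target.

## Working session

There is one attempt and no reset: what is moved stays moved. The work goes in short steps, Python scripts to look and compute and a tool call to move; the robot and the scene stay as the last step left them, time stands still between calls to the robot, and variables do not carry over. Pictures are saved under pics/ and viewed, and the job is handed in when it is done.

Besides the shell and the picture viewer there is one more tool, called as a command line: name --argument value ..., lists and objects as JSON in quotes. carry_out: Moves the arm, as the interface text tells. Its arguments: {"type":"object","properties":{"series":{"type":"array","items":{"type":"number"}},"newtons":{"type":"number"}},"required":["series"]}

```bash
mkdir -p pics; python3 - <<'E'
from workcell import *
import cv2
s=sense();print(s)
for n in("scene","top"):
    cv2.imwrite(f"pics/{n}0.png",grab_frame(n)[:,:,::-1]);print(camera_model(n))
    for l in("stage","index_tab"):
        print(n,l,[(b['bbox'],round(b['p'],2)) for b in boxes_of(n,l)])
print(camera_model("wrist"))
E
```

```text
{'time_s': 0.0, 'joint_pos': array([ 1.07698119,  0.4683357 , -0.01161235,  1.60364725,  0.00599559,
        1.07138488, -0.05628163]), 'joint_velocities': array([ 0.00080069,  0.00113636, -0.00266958,  0.00074159,  0.00134819,
        0.00052641,  0.00090765]), 'tau': array([ 2.87315843e-04, -5.20573103e+01, -1.21295429e-02, -2.43751627e+01,
       -5.65639464e-02,  1.72554608e-02,  1.80866627e-04]), 'ee_pos': array([ 0.28288947, -0.58455509,  0.21365748]), 'orientation': array([ 9.74707094e-01,  2.23484505e-01, -2.49850769e-04, -8.33652245e-04]), 'contact_force': array([-0.30380253, -0.01102606, -0.90286055]), 'torque': array([ 0.02409729, -0.04021136, -0.01683901]), 'opening': 0.09230823701513449}
{'fx': 465.6506333208048, 'fy': 465.6506333208048, 'cx': 319.04141153611107, 'cy': 238.18236812173146, 'k1': -0.1140062994680921, 'R': array([[-0.56011706,  0.82840632,  0.0034412 ],
       [ 0.67403729,  0.45814935, -0.57945914],
       [-0.4816042 , -0.32224545, -0.81499403]]), 't': array([ 0.32178613, -0.39200763,  1.03024655])}
scene stage [([260.8, 131.0, 171.7, 157.7], 0.76)]
scene
[... 232 characters left out ...]
,
       [-0.98436616, -0.01161436, -0.17575085],
       [ 0.17602765, -0.03016791, -0.98392284]]), 't': array([0.00958609, 0.60409022, 0.63013222])}
top stage []
top index_tab [([396.4, 282.1, 23.8, 16.9], 0.66)]
{'fx': 401.54900638308794, 'fy': 401.54900638308794, 'cx': 318.3337540605656, 'cy': 235.96508002085594, 'k1': 0.00429351333370279, 'T_tool_cam': array([[ 3.03382218e-05, -9.68409035e-01, -2.49367081e-01,
         6.98889783e-02],
       [ 9.99999999e-01,  2.67304933e-05,  1.78538826e-05,
        -4.30510762e-04],
       [-1.06241561e-05, -2.49367081e-01,  9.68409035e-01,
        -1.70744704e-01],
       [ 0.00000000e+00,  0.00000000e+00,  0.00000000e+00,
         1.00000000e+00]])}
```

View pics/scene0.png

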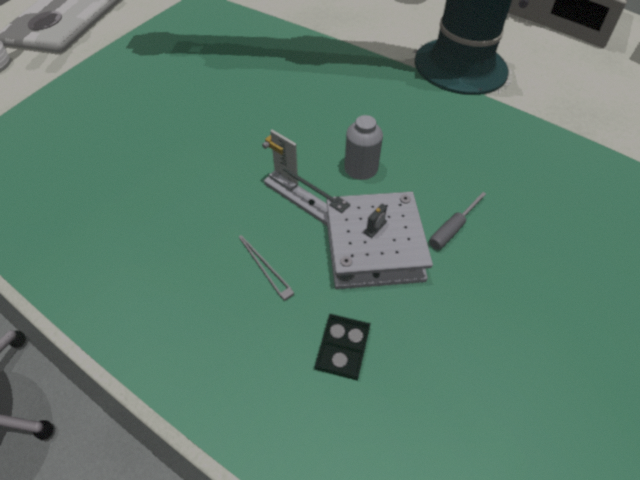

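View pics/top0.png

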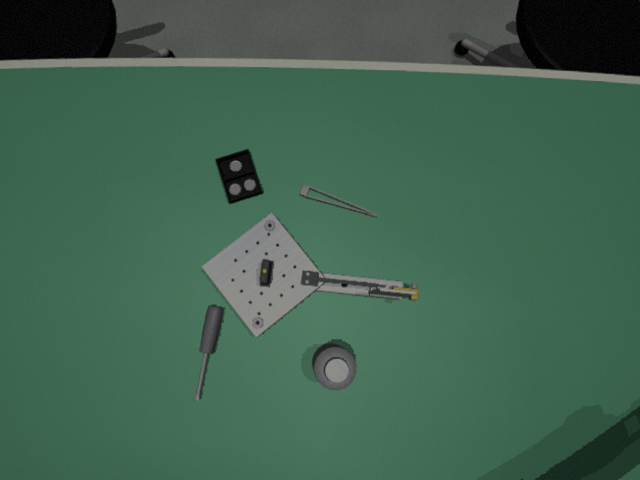

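The top view shows the bare corner at about (203,267), the pointer running right to the scale, and the tab at about (413,293). In the scene view the bare corner is at about (429,266) and the tab at about (272,143). I'll enlarge both.

```bash
python3 - <<'E'
import cv2
a=cv2.imread("pics/top0.png")[200:350,190:440];cv2.imwrite("pics/tc.png",cv2.resize(a,None,fx=3.2,fy=3.2,interpolation=cv2.INTER_CUBIC))
a=cv2.imread("pics/scene0.png")[120:300,240:450];cv2.imwrite("pics/sc.png",cv2.resize(a,None,fx=3.2,fy=3.2,interpolation=cv2.INTER_CUBIC))
E
```

```text
(no output)
```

View pics/tc.png

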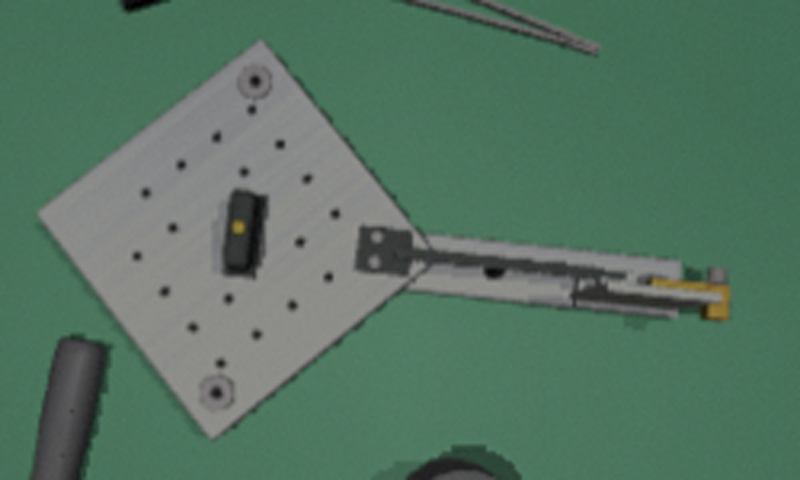

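View pics/sc.png

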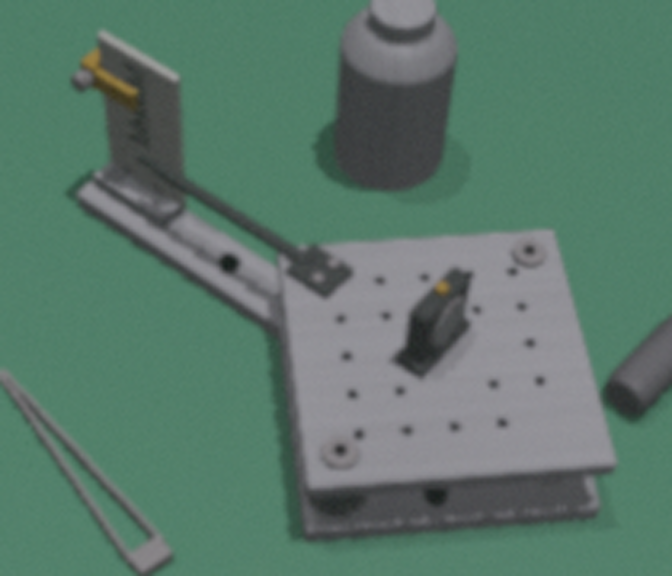

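```bash
cat > h.py <<'E'
import numpy as np,cv2
from workcell import *
from scipy.optimize import least_squares
def proj(n,X,M=None):
    m=M or camera_model(n); c=np.atleast_2d(X)@m['R'].T+m['t']
    a=c[:,:2]/c[:,2:]; r2=(a**2).sum(1,keepdims=True); a=a*(1+m['k1']*r2)
    return a*[m['fx'],m['fy']]+[m['cx'],m['cy']]
def st(p,q):
    c,s=np.cos(p[2]),np.sin(p[2]);q=np.atleast_2d(q)
    return np.c_[p[0]+c*q[:,0]-s*q[:,1],p[1]+s*q[:,0]+c*q[:,1],q[:,2]]
E
python3 - <<'E'
from h import *
d=.099
P=np.array([[0,d,.05],[d,0,.05],[-d,0,.05],[0,-d,.05]])
o={'top':np.array([[201.9,266.9],[271.6,212.8],[255.9,336.9],[325,276.5]]),'scene':np.array([[431.9,265.6],[335.9,273.1],[413.4,192.5],[327.5,200]])}
M={n:camera_model(n) for n in o}
for ns in (['top'],['scene'],['top','scene']):
    f=lambda p:np.concatenate([(proj(n,st(p,P),M[n])-o[n]).ravel() for n in ns])
    r=least_squares(f,[.5,0,0],loss='soft_l1');print(ns,r.x,f(r.x).round(1))
p=r.x
print('bare',st(p,[0,.078,.05]),'tip',st(p,[0,-.19,.053]))
for n in o: print(n,'tip px',proj(n,st(p,[0,-.19,.053]),M[n]))
g=lambda X:np.concatenate([proj('scene',X)[0]-[282.6,150.3],proj('top',X)[0]-[394,289]])
r=least_squares(g,st(p,[0,-.2,.08])[0]);X=r.x
c,s=np.cos(p[2]),np.sin(p[2]);dd=X-[p[0],p[1],0]
print('tab',X,r.fun,'local',c*dd[0]+s*dd[1],-s*dd[0]+c*dd[1])
E
```

```text
['top'] [ 0.54775373  0.08432145 -0.08944998] [-1.4 -0.6 -0.8 -1.9  0.6  0.4  2.1  2.4]
['scene'] [ 0.54750261  0.08703025 -0.107406  ] [ 1.1  0.7 -0.2  0.2  0.1 -0.2 -1.  -2.6]
['top', 'scene'] [ 0.54760833  0.08586894 -0.09723588] [-2.3 -1.  -1.3 -1.8 -0.9  0.5  1.1  3.   0.7 -0.1 -0.3  0.3 -1.1 -0.8
 -2.  -2.5]
bare [[0.55518078 0.16350049 0.05      ]] tip [[ 0.52916261 -0.10323356  0.053     ]]
top tip px [[384.36491928 285.45316074]]
scene tip px [[282.69309573 169.45603863]]
tab [ 0.52100436 -0.1091211   0.08723813] [-1.04201591 -0.24218283 -0.86599158  0.46553491] local -0.0075481345681878385 -0.1966517509667989
```

carry_out --series '[0,0,0,0.006,0.017,0,0,0,0,0,0.02,0.054,0,0,0,0,0,0.034,0.091,0,0,0,0,0,0.048,0.128,0,0,0,0,0,0.062,0.165,0,0,0,0,0,0.076,0.202,0,0,0,0,0,0.09,0.24,0,0,0,0,0,0.104,0.278,0,0,0,0,0,0.118,0.316,0,0,0,0,0,0.132,0.354,0,0,0,0,0,0.144,0.39,0,0,0,0,0,0.152,0.41,0,0]' --newtons 20

```text
time_s: 1.5
ee_pos: [0.4359, -0.1719, 0.2149]
orientation: [0.974, 0.225, 0.0, -0.0]
contact_force: [-0.2, 0.2, 0.2]
opening: 0.0003
```

carry_out --series '[0,0,0,0.008,0.022,-0.005,0,0,0,0,0.022,0.06,-0.015,0,0,0,0,0.036,0.098,-0.03,0,0,0,0,0.05,0.136,-0.045,0,0,0,0,0.064,0.174,-0.06,0,0,0,0,0.078,0.212,-0.07,0,0,0,0,0.09,0.25,-0.08,0,0,0,0,0.102,0.286,-0.09,0,0,0,0,0.112,0.318,-0.1,0,0,0,0,0.12,0.338,-0.105,0,0,0,0,0.12,0.338,-0.105,0]'

```text
time_s: 2.6
ee_pos: [0.5549, 0.1667, 0.1088]
orientation: [0.974, 0.226, -0.0, -0.001]
contact_force: [-0.5, -0.3, 0.6]
opening: 0.0003
```

```bash
python3 - <<'E'
from h import *
for n in("scene","top"):
    im=grab_frame(n)[:,:,::-1]; cv2.imwrite(f"pics/{n}1.png",im)
    if n=="scene":
        cv2.imwrite("pics/s1c.png",cv2.resize(im[125:185,250:320],None,fx=8,fy=8,interpolation=cv2.INTER_CUBIC))
        m=cut_out(n,"index_tab");print([(b['bbox'],b['p']) for b in m])
E
```

```text
[([264.2, 133.6, 20.1, 17.0], 0.47)]
```

View pics/scene1.png

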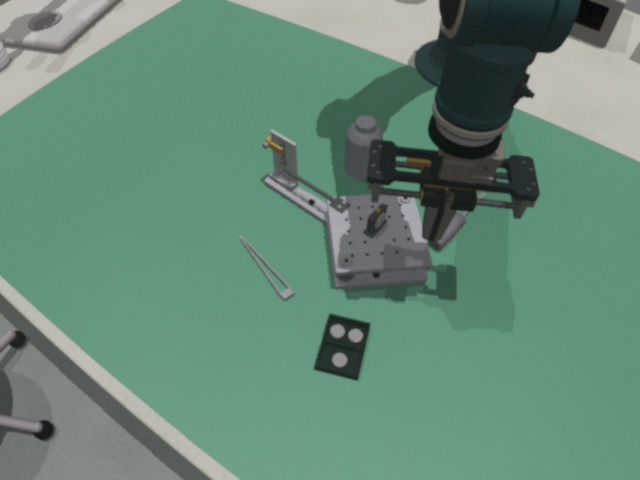

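View pics/s1c.png

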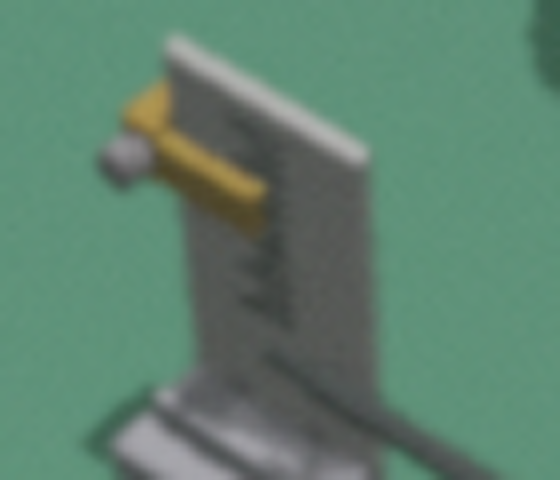

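View pics/top1.png

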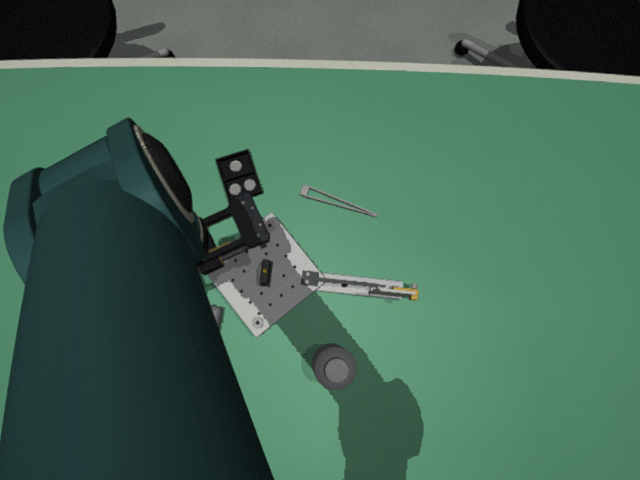

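```bash
python3 - <<'E'
from h import *
p=[.5476,.0859,-.0972]
for z in (.053,.07,.075,.08,.085,.09): print(z,proj('scene',st(p,[[0,-.19,z],[0,-.194,z],[-.004,-.196,z]])).round(1).tolist())
for t in (0,.1,.12,.14,.16,.18,.2):
    y=-.19*np.cos(t)+.013*np.sin(t); z=.04+.19*np.sin(t)+.013*np.cos(t)
    q=.078*np.sin(t)-.01*np.cos(t)+.01
    print(t,'tipz',round(z,4),'corner down mm',round(q*1e3,1),proj('scene',st(p,[0,y,z])).round(1))
E
```

```text
0.053 [[282.7, 169.5], [280.9, 168.3], [281.7, 166.4]]
0.07 [[282.1, 162.2], [280.3, 161.0], [281.0, 159.1]]
0.075 [[281.9, 160.0], [280.1, 158.8], [280.8, 156.9]]
0.08 [[281.7, 157.7], [279.9, 156.6], [280.7, 154.7]]
0.085 [[281.5, 155.5], [279.7, 154.4], [280.5, 152.5]]
0.09 [[281.4, 153.2], [279.5, 152.1], [280.3, 150.2]]
0 tipz 0.053 corner down mm 0.0 [[282.7 169.5]]
0.1 tipz 0.0719 corner down mm 7.8 [[283.1 162. ]]
0.12 tipz 0.0757 corner down mm 9.4 [[283.2 160.5]]
0.14 tipz 0.0794 corner down mm 11.0 [[283.4 159.1]]
0.16 tipz 0.0831 corner down mm 12.6 [[283.7 157.6]]
0.18 tipz 0.0868 corner down mm 14.1 [[284.  156.2]]
0.2 tipz 0.0905 corner down mm 15.7 [[284.3 154.8]]
```

The pointer tip appears at (283.8,169.4), matching its projection. The tongue end is at about (282.9,151.6), so the tab height is roughly 0.082–0.087. I'll take a closer wrist view to pin it down.

carry_out --series '[0,0,0,0,-0.005,0.03,0,0,0,0,0,-0.025,0.065,0,-0.05,0.1,0,0,-0.06,0.075,0,-0.1,0.2,0,0,-0.1,0.075,0,-0.15,0.3,0,0,-0.14,0.075,0,-0.19,0.39,0,0,-0.18,0.07,0,-0.217,0.45,0,0,-0.22,0.065,0,-0.217,0.45,0,0,-0.25,0.06,0,-0.217,0.45,0,0,-0.26,0.06,0,-0.217,0.45,0,0,-0.26,0.06,0,-0.217,0.45,0,0,-0.26,0.06,0]'

```text
time_s: 3.85
ee_pos: [0.5552, -0.0958, 0.1705]
orientation: [0.945, 0.217, -0.24, 0.054]
contact_force: [0.1, 0.4, 0.4]
opening: 0.0007
```

```bash
python3 - <<'E'
from h import *
import pickle
s=sense();im=grab_frame("wrist")[:,:,::-1]; cv2.imwrite("pics/w1.png",im)
pickle.dump(s,open("w1.pkl","wb"));print(s['ee_pos'],s['orientation'],s['time_s'])
E
```

```text
[ 0.55515372 -0.09580826  0.17045385] [ 0.94460452  0.21691521 -0.24022357  0.05443103] 3.85
```

View pics/w1.png

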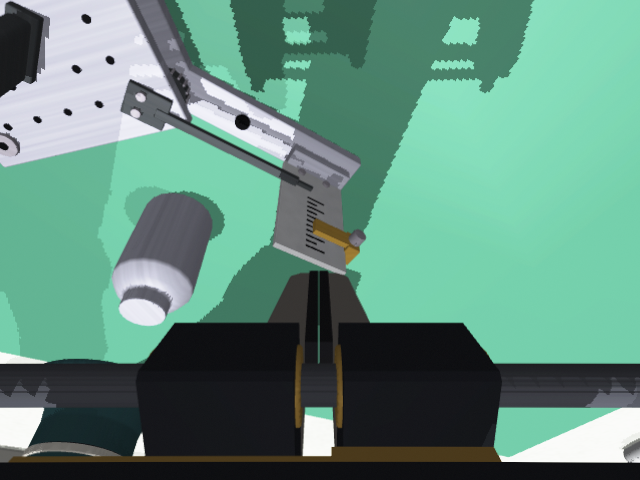

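```bash
python3 - <<'E'
import cv2
a=cv2.imread("pics/w1.png")[160:280,265:375];cv2.imwrite("pics/w1c.png",cv2.resize(a,None,fx=5,fy=5,interpolation=cv2.INTER_CUBIC))
E
```

```text
(no output)
```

View pics/w1c.png

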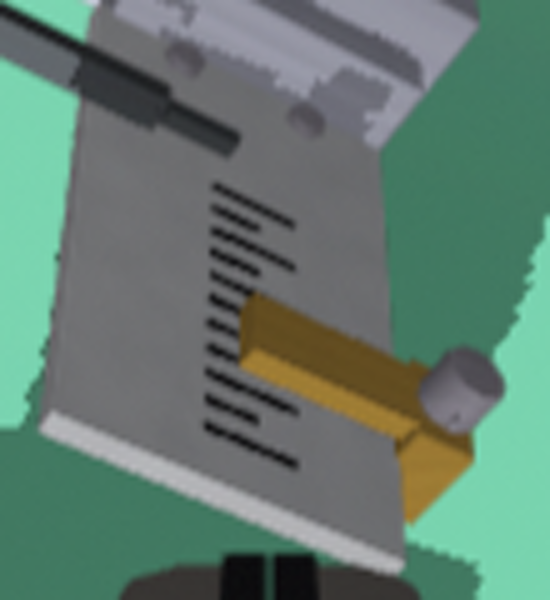

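```bash
cat > fit.py <<'E'
from h import *
import pickle
from scipy.spatial.transform import Rotation as Ro
s=pickle.load(open("w1.pkl","rb"));m=dict(camera_model("wrist"))
T=np.eye(4);T[:3,:3]=Ro.from_quat(s['orientation']).as_matrix();T[:3,3]=s['ee_pos']
C=np.linalg.inv(T@m['T_tool_cam']);m['R']=C[:3,:3];m['t']=C[:3,3]
p=np.array([.5476,.0859,-.0972])
px=lambda u,v:np.array([265+u/5,160+v/5])
vs=[186,208,230,253,275,299,322,347,372,399,427]
L=np.array([px(213-8*(v-186)/241,v) for v in vs]); zs=.053+.005*np.arange(11)
# unknown: face x, line y, height offset
f=lambda a:(proj('w',st(p,np.c_[np.full(11,a[0]),np.full(11,a[1]),zs+a[2]]),m)-L).ravel()
r=least_squares(f,[-.005,-.19,0],x_scale=.01);a=r.x
print('face x,y,zoff',a,abs(r.fun).max())
print('tip pred',(proj('w',st(p,[0,-.19,.053]),m)-[265,160])*5)
# tongue: front top-left, back top-left(on face), front bottom-left
fz=px(240,348);bz=px(246,367);fb=px(256,293)
def g(q):
    xf,y,z=q
    P=np.array([[xf,y,z+.006],[a[0],y,z+.006],[xf,y,z-.006]])
    return (proj('w',st(p,P+[0,0,a[2]]),m)-[fz,bz,fb]).ravel()
r=least_squares(g,[0,-.195,.08],x_scale=.01);print('tab xf,y,z',r.x,r.fun.round(1))
for dd in(.0,.002,.004,.006,.008):
    h=least_squares(lambda q:(proj('w',st(p,[a[0]+dd,q[0],q[1]+a[2]]),m)-px(248,320)).ravel(),[-.195,.08],x_scale=.01);print(dd,h.x)
E
python3 fit.py
```

```text
face x,y,zoff [-0.01023661 -0.19188977  0.00068923] 0.19544196949061643
tip pred [[238.02655855 129.5156322 ]]
tab xf,y,z [-0.00787589 -0.19707055  0.0821008 ] [ 2.   0.8 -1.  -0.8 -1.1  0.1]
0.0 [-0.19807882  0.07878131]
0.002 [-0.19689982  0.08142808]
0.004 [-0.19572082  0.08407484]
0.006 [-0.19454182  0.0867216 ]
0.008 [-0.19336282  0.08936836]
```

Tab height comes out at about 0.0825 m; the scale lines fit with a 0.7 mm height offset, and both views agree. The pointer should sit level at a tilt of about 0.154 rad, roughly 12 mm down at the corner. I'll go back over the corner.

carry_out --series '[0,0,0,0,0.01,0.01,0,0.02,-0.05,0,0,0.04,0.01,0,0.07,-0.15,0,0,0.08,0.01,0,0.12,-0.25,0,0,0.12,0.01,0,0.17,-0.35,0,0,0.16,0,0,0.217,-0.45,0,0,0.2,-0.01,0,0.217,-0.45,0,0,0.235,-0.03,0,0.217,-0.45,0,0,0.258,-0.06,0,0.217,-0.45,0,0,0.258,-0.09,0,0.217,-0.45,0,0,0.258,-0.104,0,0.217,-0.45,0,0,0.258,-0.106,0,0.217,-0.45,0,0,0.258,-0.106,0]'

```text
time_s: 5.1
ee_pos: [0.5556, 0.1612, 0.0644]
orientation: [0.975, 0.223, 0.0, 0.0]
contact_force: [0.8, -0.1, 1.5]
opening: 0.0004
```

```bash
python3 - <<'E'
from h import *
im=grab_frame("scene")[:,:,::-1]; cv2.imwrite("pics/s2c.png",cv2.resize(im[125:300,250:470],None,fx=3.4,fy=3.4,interpolation=cv2.INTER_CUBIC))
s=sense();print(s['ee_pos'],s['orientation'],s['contact_force'],s['time_s'])
E
```

```text
[0.55609912 0.16107024 0.06493836] [ 9.74771908e-01  2.23201243e-01  9.65303284e-04 -1.65285706e-05] [-0.13973353 -0.65910607  0.64599785] 5.15
```

View pics/s2c.png

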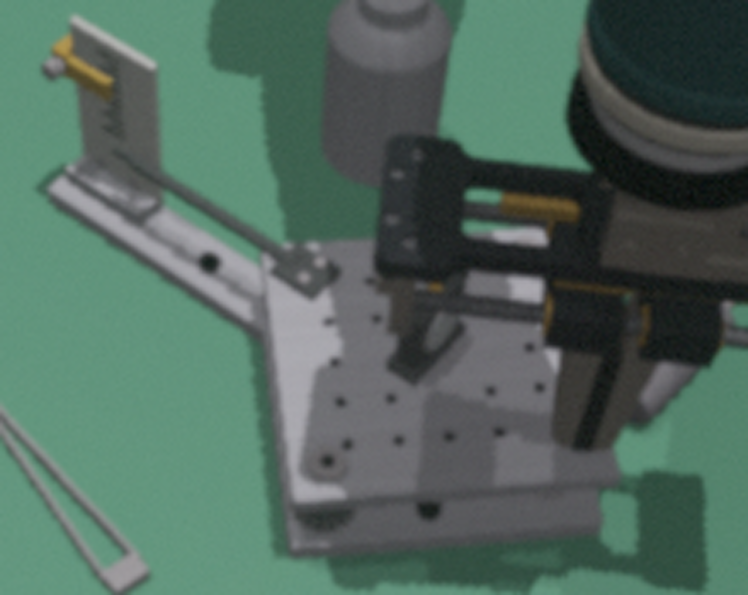

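Fingertips are over the plain area just inside the bare corner, and the pointer is at rest. Next I'll descend to near contact.

carry_out --series '[0,0,0,0,0.001,-0.005,0,0,0,0,0,0.002,-0.01,0,0,0,0,0,0.002,-0.013,0,0,0,0,0,0.002,-0.015,0,0,0,0,0,0.002,-0.017,0,0,0,0,0,0.002,-0.018,0,0,0,0,0,0.002,-0.018,0]'

```text
time_s: 5.85
ee_pos: [0.5554, 0.1633, 0.0467]
orientation: [0.975, 0.223, 0.0, 0.0]
contact_force: [-3.0, 0.1, 10.3]
opening: 0.0003
```

carry_out --series '[0,0,0,0,0,-0.001,0,0,0,0,0,0,-0.002,0,0,0,0,0,0,-0.003,0,0,0,0,0,0,-0.004,0,0,0,0,0,0,-0.005,0,0,0,0,0,0,-0.006,0,0,0,0,0,0,-0.006,0]'

```text
time_s: 6.55
ee_pos: [0.5555, 0.1636, 0.0413]
orientation: [0.975, 0.224, 0.001, -0.0]
contact_force: [-3.8, -0.6, 14.2]
opening: 0.0005
```

```bash
cat > look.py <<'E'
from h import *
import sys
k=sys.argv[1]
s=sense();print(s['ee_pos'],s['contact_force'],s['time_s'])
im=grab_frame("scene")[:,:,::-1];cv2.imwrite(f"pics/{k}.png",im); cv2.imwrite(f"pics/{k}c.png",cv2.resize(im[125:185,250:320],None,fx=8,fy=8,interpolation=cv2.INTER_CUBIC))
E
python3 look.py s3
```

```text
[0.5555191  0.1636272  0.04133686] [-3.79605489 -0.60900008 14.18869899] 6.55
```

View pics/s3c.png

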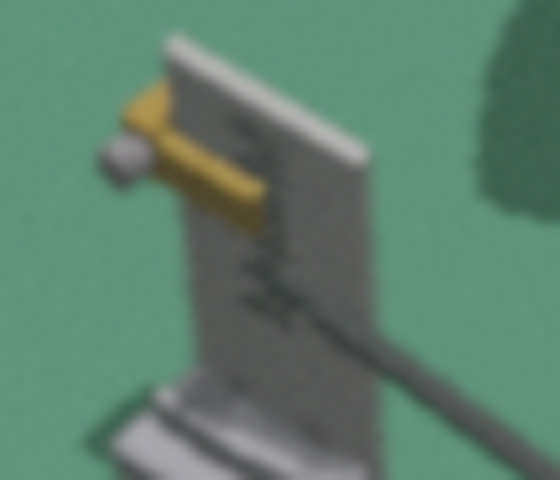

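Tip now at about (275,290) in the crop, which gives tip z ≈ 0.074 and agrees with 8.7 mm of corner travel. I'll go a bit further.

carry_out --series '[0,0,0,0,0,-0.0005,0,0,0,0,0,0,-0.001,0,0,0,0,0,0,-0.0015,0,0,0,0,0,0,-0.002,0,0,0,0,0,0,-0.0025,0,0,0,0,0,0,-0.003,0,0,0,0,0,0,-0.003,0]'

```text
time_s: 7.3
ee_pos: [0.5556, 0.1636, 0.0387]
orientation: [0.975, 0.224, 0.001, 0.0]
contact_force: [-4.7, 0.1, 16.7]
opening: 0.0008
```

```bash
python3 look.py s4
```

```text
[0.55555106 0.16362407 0.03868313] [-4.66521137  0.13251791 16.65367697] 7.3
```

View pics/s4c.png

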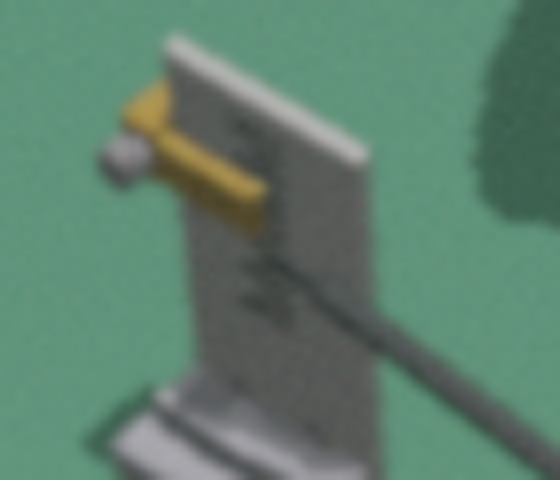

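The tip is at about (272,262) in the crop, z ≈ 0.081–0.083, level with the tab to within about 2 mm and on the low side if anything. I'll hold here, nudge 0.5 mm further, and hold again.

carry_out --series '[0,0,0,0,0,0,0,0,0,0,0,0,0,0,0,0,0,0,0,0,0,0,0,0,0,0,0,0,0,0,0,0,0,0,0,0,0,0,0,0,0,0,0,0,0,0,0,0,0,0,0,0,0,0,0,0,0,0,0,0,0,0,0,0,0,0,0,0,0,0]'

```text
time_s: 8.35
ee_pos: [0.5555, 0.1636, 0.0387]
orientation: [0.975, 0.224, 0.001, 0.0]
contact_force: [-3.4, -1.0, 16.3]
opening: 0.0005
```

carry_out --series '[0,0,0,0,0,-0.0003,0,0,0,0,0,0,-0.0005,0,0,0,0,0,0,-0.0005,0,0,0,0,0,0,-0.0005,0,0,0,0,0,0,-0.0005,0,0,0,0,0,0,-0.0005,0,0,0,0,0,0,-0.0005,0,0,0,0,0,0,-0.0005,0,0,0,0,0,0,-0.0005,0,0,0,0,0,0,-0.0005,0,0,0,0,0,0,-0.0005,0,0,0,0,0,0,-0.0005,0]'

```text
time_s: 9.55
ee_pos: [0.5556, 0.1636, 0.0383]
orientation: [0.975, 0.224, 0.001, 0.0]
contact_force: [-5.0, -0.8, 16.0]
opening: 0.0004
```

```bash
python3 look.py s5; python3 - <<'E'
from h import *
im=grab_frame("top")[:,:,::-1];cv2.imwrite("pics/t5c.png",cv2.resize(im[250:320,300:440],None,fx=5,fy=5,interpolation=cv2.INTER_CUBIC))
E
```

```text
[0.55555085 0.16364736 0.03827917] [-4.97891777 -0.80085105 15.95734995] 9.55
```

View pics/s5c.png

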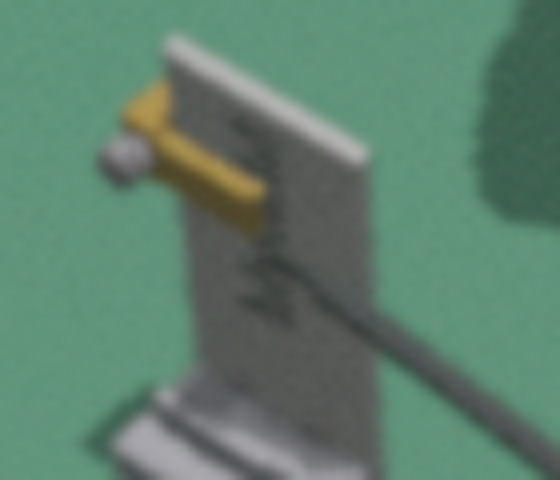

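View pics/t5c.png

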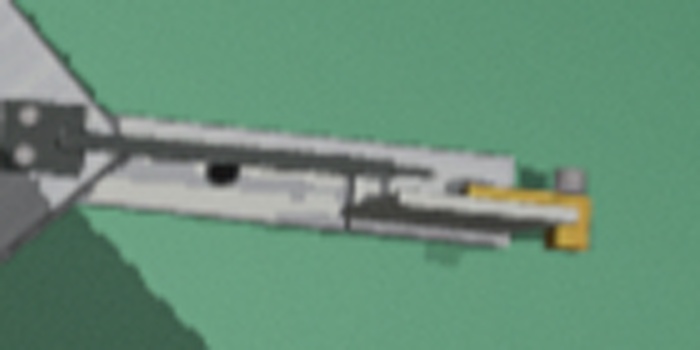

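I'll cross-check the tilt from the rod's line in the image, since the tip blends into the scale lines.

```bash
python3 - <<'E'
from h import *
p=[.5476,.0859,-.0972];m=camera_model('scene')
def rod(t,u):
    y=np.linspace(-.19,-.11,200);Y=y*np.cos(t)+.013*np.sin(t);Z=.04-y*np.sin(t)+.013*np.cos(t)
    q=proj('scene',st(p,np.c_[0*y,Y,Z]),m);o=np.argsort(q[:,0]);return np.interp(u,q[o,0],q[o,1])
def meas(f,u,v0):
    g=cv2.cvtColor(cv2.imread(f),cv2.COLOR_BGR2GRAY).astype(float)
    c=g[int(v0)-5:int(v0)+6,u];w=np.clip(np.median(c)-8-c,0,None)
    return (w*np.arange(int(v0)-5,int(v0)+6)).sum()/max(w.sum(),1e-6),c
for u in(291,293,295):
    print(u,'pred',[round(float(rod(t,u)),1) for t in(0,.11,.14,.15,.16,.17)])
    for f,t in(('scene1',0),('s3',.11),('s4',.15),('s5',.155)):
        v,c=meas(f'pics/{f}.png',u,rod(t,u));print('  ',f,round(v,2),c.astype(int))
E
```

```text
291 pred [174.7, 166.9, 164.7, 163.9, 163.2, 162.4]
   scene1 175.08 [88 82 86 84 81 73 65 72 81 85 85]
   s3 166.19 [87 90 86 84 74 67 71 76 84 87 89]
   s4 163.47 [87 83 86 86 81 68 69 78 88 88 87]
   s5 163.0 [88 85 85 81 74 65 74 84 89 88 89]
293 pred [175.9, 168.3, 166.1, 165.4, 164.7, 163.9]
   scene1 176.5 [87 85 85 85 83 80 68 68 79 85 87]
   s3 167.75 [87 85 85 83 71 64 76 85 87 87 88]
   s4 165.04 [85 86 86 83 73 62 72 86 88 89 88]
   s5 164.56 [89 87 85 81 72 70 80 87 90 87 89]
295 pred [177.2, 169.7, 167.6, 166.9, 166.2, 165.5]
   scene1 177.5 [88 88 85 84 80 69 69 78 85 88 92]
   s3 169.04 [90 88 87 83 73 67 72 84 88 91 90]
   s4 166.39 [96 91 89 88 79 71 72 81 87 90 92]
   s5 166.0 [91 90 88 85 74 66 74 88 90 91 92]
```

The rod gives a tilt of about 0.161 rad for the first hold and 0.167 for the second. That puts the tip at z ≈ 0.083–0.084, against the tab at about 0.0825, well inside the tongue. Now I'll ease it back at 10 mm/s.

carry_out --series '[0,0,0,0,0,0.001,0,0,0,0,0,0,0.002,0,0,0,0,0,0,0.003,0,0,0,0,0,0,0.004,0,0,0,0,0,0,0.005,0,0,0,0,0,0,0.006,0,0,0,0,0,0,0.007,0,0,0,0,0,0,0.008,0,0,0,0,0,0,0.009,0,0,0,0,0,0,0.01,0,0,0,0,0,0,0.011,0,0,0,0,0,0,0.0115,0]'

```text
time_s: 10.85
ee_pos: [0.5554, 0.1631, 0.0487]
orientation: [0.975, 0.223, 0.0, 0.0]
contact_force: [-2.5, -0.4, 8.6]
opening: 0.0003
```

carry_out --series '[0,0,0,0,0,0.0008,0,0,0,0,0,0,0.0016,0,0,0,0,0,0,0.0024,0,0,0,0,0,0,0.0032,0,0,0,0,0,0,0.004,0,0,0,0,0,0,0.006,0,0,0,0,0,0,0.015,0,0,0,0,0,0,0.035,0,0,0,0,0,0,0.065,0,0,0,0,0,0,0.095,0,0,0,0,0,0,0.11,0,0,0,0,0,0,0.11,0]'

```text
time_s: 12.05
ee_pos: [0.5566, 0.1634, 0.1601]
orientation: [0.975, 0.223, 0.002, 0.0]
contact_force: [0.6, 0.4, 0.6]
opening: 0.0006
```

```bash
python3 look.py s6
```

```text
[0.55661547 0.1633952  0.16006405] [0.55400926 0.42758304 0.60341289] 12.05
```

View pics/s6.png

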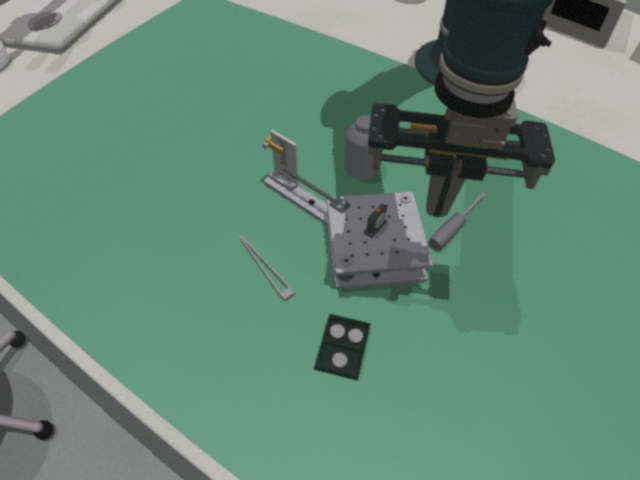

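View pics/s6c.png

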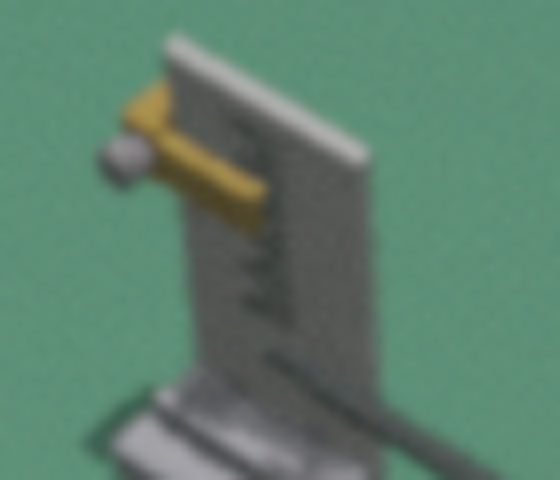

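The pointer is back at its rest position, (270,355) in the crop. The tab and bystanders look unmoved, and the tool is clear with no contact force.

```bash
python3 -c "
from workcell import *
print(close_job())"
```

```text
the job is handed in; nothing more can be done
None
```

I pressed the bare corner straight down with the closed fingertips until the pointer was level with the index tab. I held it there for about 2 s, eased the plate back up at about 10 mm/s, and moved clear. The job was handed in at about 12 s, and no verdict was reported.

**At the hold:** the pointer tip was at about 83–84 mm and the tab's mid-height at about 82.5 ± 2 mm. The press force was about 16–17 N. Tilt worked out from finger depth alone came out lower (tip at about 80 mm), probably because the fingertip's inner edge was bearing on the plate. Either value is inside the ±6 mm window.

**At the end:** the pointer was back at its starting position in the image. By eye, the tab, canister, tray, tweezers and screwdriver had not moved. Contact force was about zero, with the fingertips about 110 mm above the plate.

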